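# Rock the gearhead cranks and reject the one with worn play

## Robot

A 6-joint arm with a two-finger parallel gripper is mounted at the origin on a cart in front of the work surface, level with it; the furniture and walls round the work are solid. World frame = base frame: x ahead of the robot, y to its left, z up, the work surface at z = 0. Lengths are in m, angles in rad, forces in N, time in s.
With the tool pointing down it reaches from about 0.275 to 0.75 m from the base axis. Payload 10.2 kg.
Tool frame: the origin (TCP) lies at the very end of the fingers, on their centre line; the grasp point (between the pads) lies 19 mm behind it (ctrl.grip_point_offset is the x of the grasp point in the tool frame, in m); x points along the fingers, y is the direction in which the jaws open and shut, and the axes are right-handed (so a half turn about x gives the same grasp; the last joint's range is limited). The gripper opens to 85 mm and grips with 20 to 120 N. Pads are 22 mm wide; open, the fingers measure 114 mm over their backs; the gripper's body (76 mm by 85 mm) begins 54 mm behind the grasp point. The pads swing forward as they close: fully open they stand 13 mm farther back than shut.
Start: joints at [0.883, 0.313, 1.498, -0, 1.331, -0.223], TCP at [0.235, 0.469, 0.231] pointing down, gripper open.
Joint ranges: [-2.94, 2.94], [-0.97, 2.17], [0.19, 2.56], [-1.23, 4.37], [0.02, 3.11], [-2.88, 2.88]. Speed limits (rad/s): [2.39, 2.39, 3.01, 3.14, 3.14, 3.14].

## Interface

Orientations are given as a unit quaternion [w, x, y, z].
In Python, from workcell import ctrl gives the robot as it stands.
- The arm moves only by the tool arm_command, never from a script. Its argument "moves" is a list of rows, each an object with "dp": the shift along the tool's x, y, z in cm, a list of three; "twist": the turn about the tool's x in rad; "gripper": the closure, from 0 (fully open) to 1 (shut). In form: [{"dp": [tx, ty, tz], "twist": twist, "gripper": gripper}, ...]. A call has 1 to 5 rows; each row shifts and turns the commanded pose from where the row before left it, along the tool's axes as they then stand; what a row does not reach is not made up. A row lasts 1/10 s, in which the tool goes at most 50 mm and 8.59 degrees, less where a joint would pass 70% of its speed; a pose out of reach is approached as far as the arm can. A call with a gripper value outside its range is refused whole. The fingers move at their own pace and stop on an object; the grip force is fixed at half the most. Time passes only in rows, so rows that do not move let the fingers close. It gives the time, the measured TCP pose, the force and the opening at its end, in the units of the state.
- ctrl.observe(): the state, without advancing time (a new reading comes with each control period).
- ctrl.read_camera(name): name is "side" or "top" or "wrist"; returns (picture, depth): 384x512x3 uint8, red, green, blue; 384x512 float32, m along the optical axis (not along the pixel's ray), 0 where there is no reading.
- ctrl.get_calibration(name): a dict with "fx", "fy", "cx", "cy" (pixels), "k1" (the pictures are not rectified: a ray, as slopes to the right and down, at radius r is drawn at 1 + k1 r^2 times it, then the intrinsics apply), "rvec" (rotation vector, rad) and "tvec" (3), from world to camera coordinates, as OpenCV has them. Camera axes: x right, y down, z forward; pixel columns grow to the right and rows downward; lengths in m; the calibration is good to about 2 mm. A picture is of the moment at which its call begins: read the wrist's pose just before it. get_calibration takes no time and is no camera call; for the wrist camera it gives the pose at the moment of the call.
- ctrl.finish_job(): hands the job in, once; it reports no verdict.
The state is a dict: "time": time; "joints": joint angles; "joint_vel": joint speeds; "joint_torque": joint torques, N m; "eef_pos": TCP position; "tcp_rot": TCP orientation; "wrist_force": force on the tool from outside, world axes, zero at the start; "moment": the same for the moment, N m; "width": finger opening in m.
Only numpy, scipy, OpenCV 4.12 (cv2) and the standard library are available. Lean on these libraries where they do the work, as an engineer would, in place of code of your own. Each camera call takes 0.05 s, during which the arm holds its last target.

## Task

Three gearheads from the rocker platform stand in the grey service block, and one of them is worn. Find it by rocking the brass crank pins gently (15 N at most), to the left and then to the right: a sound crank springs back against you, the worn one swings loosely. Leave the worn one's crank swung over to the right as a sign, lift that gearhead out and set it down gently, upright, in the middle of the red reject tray; the two sound ones stay seated in the block and everything else where it is.

Things in the scene. Friction and masses are not known exactly. Their poses are not given: they have to be found in the camera images.
- service_block: grey plastic holding block, 76 (x) x 280 (y) x 30 mm, fixed to the worktop. Origin: centre of its underside. Its y axis runs along the row of three square pockets, 95 mm from centre to centre (+y: the robot's left), its -x points to the robot. In each pocket stands a gearhead, 24 mm deep with 0.75 mm of room all round; in any order, and which one is worn cannot be seen: they look alike.
- gearhead_a: one of three look-alike gearheads. Origin: centre of its underside, z up, axes along the block's. Square case 40 x 40 x 56 mm, dark with an aluminium cover, 0.38 kg; seated in its pocket its top is 62 mm above the worktop, 32 mm of it clear of the block. Pinch the case on its +y and -y sides; the next case is 55 mm away. On top a hub (20 mm diameter) carries the crank arm, 12 mm wide.
- gearhead_b: another of the three gearheads, as gearhead_a. How a SOUND one feels: from the centre a spring resists both ways, about 2 N per mm at the crank pin, and brings it back; the pocket adds up to 2 mm of slack at the pin.
- gearhead_c: another of the three gearheads, as gearhead_a. How a WORN one feels: the crank pin swings 9 mm to either side of the centre with under 0.5 N and stays where it is left; at 9 mm it meets a hard stop.
- pin_a (a point): crank pin of gearhead_a: point on its axis at mid height. Upright brass pin, 10 mm diameter, standing 24 mm above its crank arm, from 75.5 to 99.5 mm above the worktop; at rest 45 mm from the case's centre towards the block's -x. It swings about the case's vertical axis: left is the block's +y, right its -y.
- pin_b (a point): crank pin of gearhead_b, as pin_a
- pin_c (a point): crank pin of gearhead_c, as pin_a
- reject_tray: open red plastic tray, 174 (x) x 134 (y) x 24 mm outside, walls about 5 mm, floor 3 mm, fixed to the worktop. Origin: centre of its underside, z up. Behind it to the left stands a fixed clear storage tote, about 0.3 m high, and to its right a fixed pink tip box, 83 mm high (its open lid higher): carry things over or round them
- tray_floor (a point): centre of the tray's inner floor, 3 mm above the worktop; inside it is 164 mm along x and 124 mm along y
- tube_rack: bystander: blue tube rack, 68 x 160 x 48 mm, loose, behind the block. Origin: centre of its underside
- reagent_clear: bystander: clear reagent bottle with a light blue cap, 48 mm diameter, 90 mm high, loose. Origin: centre of its underside
- tube50_a: bystander: lying centrifuge tube with a blue cap, 35 x 114 x 35 mm, loose, behind the tray. Origin: centre of its underside
Mind the look-alikes: they are no part of the job. Several things have the shape of the reject_tray; the one meant has the colours described above.

How it is judged:
By the outcome, as a careful person would: the job done as asked, in the order asked, and still so for the second after the job is handed in, with the robot touching nothing.
It also fails if it takes over 67 s, if anything falls off the work surface, if the arm or the gripper's body presses on something with over 40 N, if the wrist force passes 120 N, or if a joint passes its speed limit or range.

## Working session

There is one attempt and no reset: what is moved stays moved. The work goes in short steps, Python scripts to look and compute and a tool call to move; the robot and the scene stay as the last step left them, time stands still between calls to the robot, and variables do not carry over. Pictures are saved under pics/ and viewed, and the job is handed in when it is done.

Besides the shell and the picture viewer there is one more tool, called after "Emit:" in YAML: its name, and indented under it one key for each argument. arm_command: Moves the arm, as the interface text tells. Its arguments: {"type":"object","properties":{"moves":{"type":"array"}},"required":["moves"]}

```bash
ls; mkdir -p pics; cat > h.py <<'E'
import numpy as np,cv2
from workcell import ctrl
from scipy.spatial.transform import Rotation as R
def cal(n):
    c=ctrl.get_calibration(n);K=np.array([[c['fx'],0,c['cx']],[0,c['fy'],c['cy']],[0,0,1]])
    return K,np.array([c['k1'],0,0,0,0.]),R.from_rotvec(np.ravel(c['rvec'])).as_matrix(),np.ravel(c['tvec'])
def cloud(n,depth,C=None):
    K,d,Rm,t=C or cal(n)
    h,w=depth.shape
    u,v=np.meshgrid(np.arange(w),np.arange(h))
    p=cv2.undistortPoints(np.stack([u,v],-1).reshape(-1,1,2).astype(float),K,d).reshape(h,w,2)
    P=np.dstack([p*depth[...,None],depth])
    W=(P-t)@Rm
    W[depth==0]=np.nan
    return W
def save(n,img,s=1.5): cv2.imwrite('pics/'+n+'.png',cv2.resize(img[...,::-1],None,fx=s,fy=s,interpolation=cv2.INTER_CUBIC))
E
python3 - <<'E'
from h import *
for n in ['top','side']:
    C=cal(n);i,d=ctrl.read_camera(n);save(n+'0',i);np.savez(n+'0.npz',i=i,d=d,W=cloud(n,d,C)); print(n,C[3],-C[2].T@C[3])
s=ctrl.observe();print(s)
print(ctrl.grip_point_offset)
E
```

```text
pics
top [0.12750885 0.62492925 1.77670385] [0.5075928  0.14158865 1.81267036]
side [-0.48594443  0.30730536  1.2020477 ] [ 0.14316865 -0.83360281  1.02961465]
{'time': 0.1, 'joints': array([ 8.82592626e-01,  3.13374398e-01,  1.49837197e+00, -1.21710495e-05,
        1.33101458e+00, -2.23422533e-01]), 'joint_vel': array([ 0.00042389, -0.00065516, -0.00203682, -0.00036173,  0.00140179,
       -0.00068133]), 'joint_torque': array([ 2.13562314e-03, -4.12897646e+01, -2.60140461e+01, -2.65562294e-04,
        3.04689056e-03,  8.33683544e-05]), 'eef_pos': array([0.23518795, 0.46910653, 0.23079828]), 'tcp_rot': array([ 0.68792082,  0.16247613,  0.68827696, -0.16322157]), 'wrist_force': array([0.63060159, 0.08887287, 0.21537163]), 'moment': array([-0.01237743, -0.04100789, -0.00438273]), 'width': 0.08519657064485942}
-0.0187
```

View pics/top0.png

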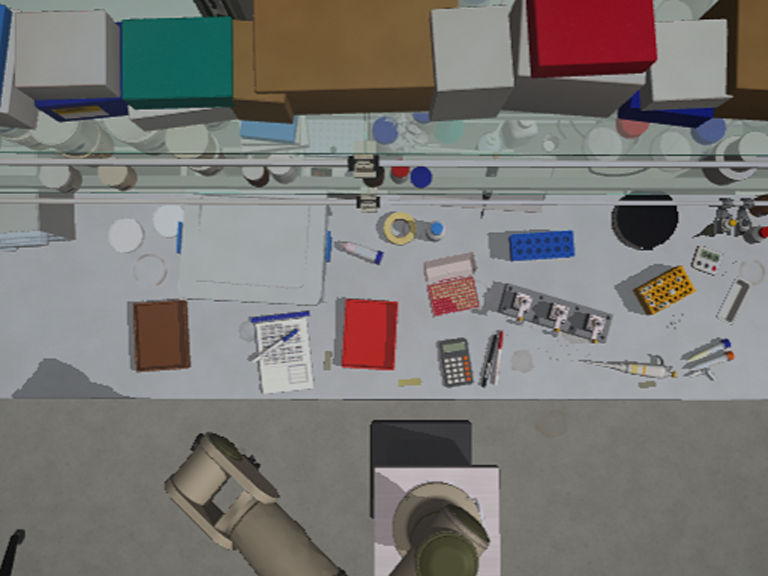

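View pics/side0.png

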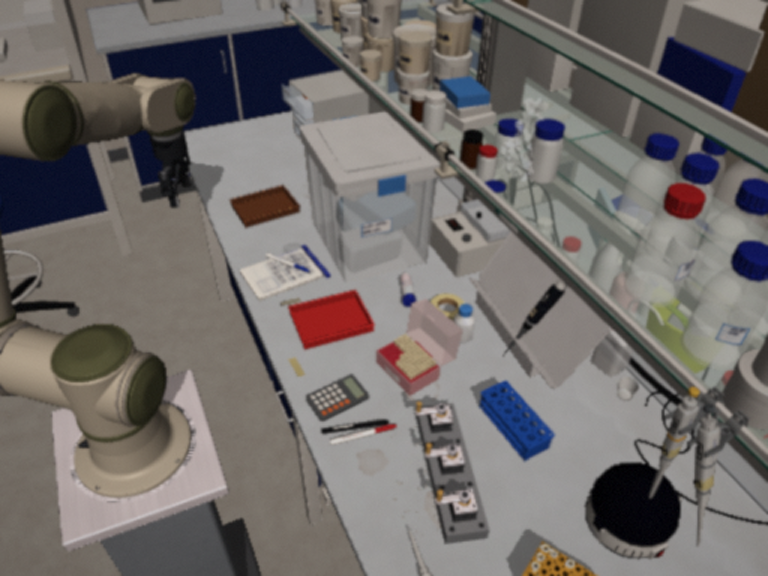

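The top view (1.5x scale) shows the tray candidates: red at (370,335) and a brown look-alike at (161,335). I choose the red one by its colour. The service block runs from (505,295) to (610,330), with gearheads at about (520,305), (560,315) and (596,325). Next I measure these and check a close crop.

```bash
python3 - <<'E'
from h import *
z=np.load('top0.npz');i,W=z['i'],z['W']
cv2.imwrite('pics/crop.png',cv2.resize(i[160:260,210:420,::-1],None,fx=3.8,fy=3.8,interpolation=cv2.INTER_CUBIC))
m=np.zeros(i.shape[:2],bool); m[180:235,325:412]=1
w=W[m]; 
b=w[(w[:,2]>.022)&(w[:,2]<.036)]
r=cv2.minAreaRect((b[:,:2]*1000).astype(np.float32));print('block',r,len(b),np.median(b[:,2]))
for lo,hi in [(.055,.068),(.069,.09),(.09,.12)]:
    q=(m&(W[...,2]>lo)&(W[...,2]<hi)).astype(np.uint8)
    n,l,st,c=cv2.connectedComponentsWithStats(q)
    for k in range(1,n):
        if st[k,4]>2: P=W[l==k];print(lo,st[k,4],c[k].round(1),P.mean(0).round(4),P.min(0).round(3),P.max(0).round(3))
# red tray
im=i.astype(int);red=(im[...,0]>110)&(im[...,1]<60)&(im[...,2]<60);mm=np.zeros_like(m);mm[190:255,215:275]=1
w=W[red&mm];print(len(w));r=cv2.minAreaRect((w[:,:2]*1000).astype(np.float32));print('tray',r,np.percentile(w[:,2],[5,50,95]))
rim=w[w[:,2]>.015];print(cv2.minAreaRect((rim[:,:2]*1000).astype(np.float32)))
s=np.load('side0.npz');i2,W2=s['i'],s['W']
im=i2.astype(int);red=(im[...,0]>110)&(im[...,1]<60)&(im[...,2]<60);mm=np.zeros_like(red);mm[185:235,185:255]=1
w=W2[red&mm];rim=w[w[:,2]>.017];print('side',cv2.minAreaRect((rim[:,:2]*1000).astype(np.float32)),cv2.minAreaRect((w[:,:2]*1000).astype(np.float32)))
m=np.zeros_like(red);m[255:365,270:330]=1
w=W2[m];b=w[(w[:,2]>.025)&(w[:,2]<.034)];print('block side',cv2.minAreaRect((b[:,:2]*1000).astype(np.float32)),len(b))
for lo,hi in [(.057,.067),(.069,.085),(.09,.12)]:
    q=(m&(W2[...,2]>lo)&(W2[...,2]<hi)).astype(np.uint8)
    n,l,st,c=cv2.connectedComponentsWithStats(q)
    for k in range(1,n):
        if st[k,4]>2: P=W2[l==k];print(lo,st[k,4],c[k].round(1),P.mean(0).round(4),P.min(0).round(3),P.max(0).round(3))
# heights map of obstacles
for nm,(u,v) in dict(tip=(300,195),lid=(300,178),bottle=(291,153),calc=(303,240),tote=(170,160)).items(): print(nm,W[v,u])
E
```

```text
block ((540.9708862304688, -305.3658447265625), (283.14373779296875, 76.93643188476562), 73.3702163696289) 883 0.030251290141725513
0.055 72 [348.3 200.6] [ 0.5693 -0.2132  0.0619] [ 0.545 -0.236  0.055] [ 0.59  -0.19   0.068]
0.055 67 [372.4 207.2] [ 0.5444 -0.3031  0.0623] [ 0.519 -0.329  0.055] [ 0.564 -0.282  0.068]
0.055 58 [396.2 214.2] [ 0.5186 -0.3922  0.0617] [ 0.497 -0.418  0.055] [ 0.538 -0.372  0.068]
0.055 10 [400.8 219.2] [ 0.4998 -0.4091  0.0621] [ 0.493 -0.415  0.058] [ 0.508 -0.401  0.067]
0.069 57 [348.1 204.6] [ 0.5537 -0.2094  0.0763] [ 0.519 -0.225  0.069] [ 0.579 -0.195  0.089]
0.069 64 [372.7 212. ] [ 0.5266 -0.3     0.0779] [ 0.493 -0.317  0.07 ] [ 0.552 -0.286  0.089]
0.069 62 [397.2 219.6] [ 0.4985 -0.3908  0.0778] [ 0.467 -0.411  0.07 ] [ 0.523 -0.376  0.09 ]
0.09 7 [347.  212.3] [ 0.525  -0.2009  0.0973] [ 0.522 -0.205  0.09 ] [ 0.53  -0.198  0.105]
0.09 6 [372.  219.5] [ 0.4988 -0.2915  0.1003] [ 0.497 -0.294  0.096] [ 0.501 -0.289  0.107]
0.09 7 [397.  227.3] [ 0.4705 -0.3826  0.1003] [ 0.468 -0.387  0.097] [ 0.475 -0.379  0.104]
1508
tray ((486.93896484
[... 1164 characters left out ...]
77 -0.196  0.085]
0.069 115 [294.9 301. ] [ 0.5238 -0.3016  0.0757] [ 0.491 -0.318  0.069] [ 0.55  -0.287  0.084]
0.069 135 [302.8 331.8] [ 0.4971 -0.3919  0.0763] [ 0.465 -0.408  0.069] [ 0.524 -0.379  0.084]
0.09 15 [279.5 269.1] [ 0.527  -0.2015  0.0969] [ 0.522 -0.204  0.091] [ 0.533 -0.198  0.103]
0.09 13 [285.  297.3] [ 0.497  -0.2919  0.0964] [ 0.493 -0.295  0.091] [ 0.501 -0.288  0.101]
0.09 19 [292.5 328.4] [ 0.47   -0.3829  0.0982] [ 0.467 -0.388  0.092] [ 0.474 -0.377  0.104]
tip [ 0.59085412 -0.03440181  0.04088154]
lid [ 0.64882488 -0.02674024  0.12104693]
bottle [0.74482926 0.00282434 0.08650238]
calc [ 0.41983118 -0.04775572  0.01365488]
tote [0.68986763 0.41024481 0.31568704]
```

View pics/crop.png

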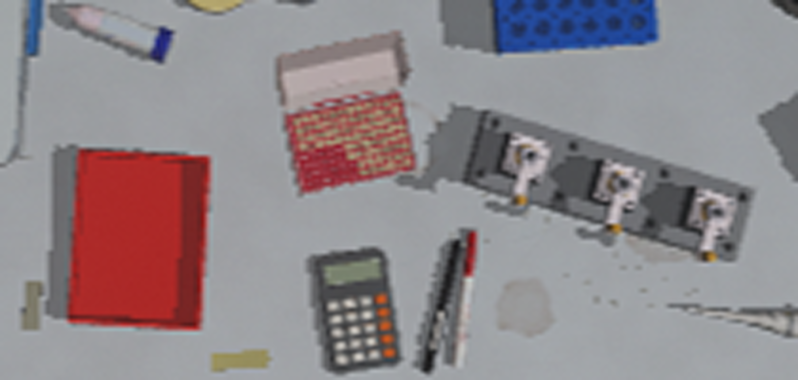

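The crop shows the red tray at (140,240) and the block with three upright cranks, pins at (520,200), (615,230) and (708,257). The two cameras agree to about 2 mm. Block centre is at (0.541,-0.305) with yaw about -16.6°. Next I plan the approach.

```bash
cat >> h.py <<'E'
yaw=np.deg2rad(-16.65); XB=np.array([np.cos(yaw),np.sin(yaw),0]); YB=np.array([-np.sin(yaw),np.cos(yaw),0])
B=np.array([.541,-.305,0])
G={k:B+YB*o for k,o in zip('LMR',(.095,0,-.095))}
P={k:G[k]-XB*.045 for k in G}
def tool(): 
    s=ctrl.observe(); q=s['tcp_rot']; return s,R.from_quat([q[1],q[2],q[3],q[0]]).as_matrix()
def to(p,ydir=None):
    s,M=tool(); d=np.asarray(p)-s['eef_pos']
    out=[('dp_cm',(M.T@d*100).round(2))]
    if ydir is not None:
        for sg in (1,-1):
            y=M.T@(ydir*sg); out.append(('twist',sg,round(float(np.arctan2(y[2],y[1])),3)))
    print('pos',s['eef_pos'].round(4),'t',round(s['time'],2),'F',s['wrist_force'].round(2),'w',round(s['width'],4),'Fb',round(s['wrist_force']@XB,2),round(s['wrist_force']@YB,2),'j',s['joints'].round(2)); print(out); print('tool axes',M.round(3).tolist())
E
python3 - <<'E'
from h import *
print(G,P); to(np.r_[P['L'][:2],.16],YB)
E
```

```text
{'L': array([ 0.56821983, -0.21398307,  0.        ]), 'M': array([ 0.541, -0.305,  0.   ]), 'R': array([ 0.51378017, -0.39601693,  0.        ])} {'L': array([ 0.52510655, -0.20108947,  0.        ]), 'M': array([ 0.49788672, -0.2921064 ,  0.        ]), 'R': array([ 0.47066689, -0.38312332,  0.        ])}
pos [0.2352 0.4691 0.2308] t 0.1 F [0.63 0.09 0.22] w 0.0852 Fb 0.58 0.27 j [ 0.88  0.31  1.5  -0.    1.33 -0.22]
[('dp_cm', array([  7.12, -46.91,  55.96])), ('twist', 1, -0.174), ('twist', -1, 2.967)]
tool axes [[-0.001, 0.448, 0.894], [-0.001, 0.894, -0.448], [-1.0, -0.001, -0.0]]
```

Emit:
arm_command:
  moves:
    - {"dp":[0,0,0],"twist":-0.087,"gripper":0.5}
    - {"dp":[0,0,0],"twist":-0.087,"gripper":0.7}
    - {"dp":[0,-3.7,3.1],"twist":0,"gripper":0.7}
    - {"dp":[0,-3.7,3.1],"twist":0,"gripper":0.7}
    - {"dp":[0,-3.7,3.1],"twist":0,"gripper":0.7}

```text
time: 0.6
eef_pos: [0.2926, 0.3347, 0.2309]
tcp_rot: [0.7, 0.102, 0.7, -0.102]
wrist_force: [1.9, 0.2, -0.2]
width: 0.0254
```

Emit:
arm_command:
  moves:
    - {"dp":[0,-3.7,3.1],"twist":0,"gripper":0.7}
    - {"dp":[0,-3.7,3.1],"twist":0,"gripper":0.7}
    - {"dp":[0,-3.7,3.1],"twist":0,"gripper":0.7}
    - {"dp":[0,-3.7,3.1],"twist":0,"gripper":0.7}
    - {"dp":[0,-3.7,3.1],"twist":0,"gripper":0.7}

```text
time: 1.1
eef_pos: [0.3883, 0.1127, 0.2313]
tcp_rot: [0.7, 0.102, 0.7, -0.102]
wrist_force: [0.8, -0.3, -0.1]
width: 0.0253
```

```bash
python3 - <<'E'
from h import *
to(np.r_[P['L'][:2],.16],YB)
E
```

```text
pos [0.3883 0.1127 0.2313] t 1.1 F [ 0.8  -0.32 -0.1 ] w 0.0253 Fb 0.86 -0.08 j [-0.01  0.04  1.82  0.    1.27 -1.29]
[('dp_cm', array([  7.13, -26.14,  22.11])), ('twist', 1, -0.0), ('twist', -1, 3.141)]
tool axes [[0.0, 0.287, 0.958], [0.0, 0.958, -0.287], [-1.0, 0.0, 0.0]]
```

Emit:
arm_command:
  moves:
    - {"dp":[0,-3.7,3.1],"twist":0,"gripper":0.7}
    - {"dp":[0,-3.7,3.1],"twist":0,"gripper":0.7}
    - {"dp":[0,-3.7,3.1],"twist":0,"gripper":0.7}
    - {"dp":[0,-3.7,3.1],"twist":0,"gripper":0.7}
    - {"dp":[0.5,-3.7,3.1],"twist":0,"gripper":0.7}

```text
time: 1.6
eef_pos: [0.4841, -0.1092, 0.2265]
tcp_rot: [0.7, 0.103, 0.699, -0.103]
wrist_force: [0.6, 1.2, 0.4]
width: 0.0254
```

Emit:
arm_command:
  moves:
    - {"dp":[2,-3.7,3.1],"twist":0,"gripper":0.7}
    - {"dp":[3,-2,2],"twist":0,"gripper":0.7}
    - {"dp":[0,0,0],"twist":0,"gripper":0.7}

```text
time: 1.9
eef_pos: [0.5143, -0.1764, 0.1726]
tcp_rot: [0.697, 0.104, 0.702, -0.103]
wrist_force: [-0.7, 0.1, -0.8]
width: 0.0254
```

```bash
python3 - <<'E'
from h import *
to(np.r_[P['L'][:2],.13],YB)
C=cal('wrist');i,d=ctrl.read_camera('wrist');save('w1',i);W=cloud('wrist',d,C);np.savez('w1.npz',i=i,d=d,W=W)
for lo,hi in [(.058,.066),(.069,.079),(.092,.106)]:
    q=((W[...,2]>lo)&(W[...,2]<hi)&(W[...,1]<-.1)&(W[...,1]>-.45)&(W[...,0]<.6)).astype(np.uint8)
    n,l,st,c=cv2.connectedComponentsWithStats(q)
    for k in range(1,n):
        if st[k,4]>30: Q=W[l==k];print(lo,st[k,4],c[k].round(1),Q.mean(0).round(4),cv2.minAreaRect((Q[:,:2]*1000).astype(np.float32)))
E
```

```text
pos [ 0.5143 -0.1764  0.1726] t 1.9 F [-0.67  0.14 -0.81] w 0.0254 Fb -0.68 -0.06 j [-0.55  0.41  1.52 -0.    1.22 -1.82]
[('dp_cm', array([ 4.24, -2.05,  1.78])), ('twist', 1, -0.003), ('twist', -1, 3.138)]
tool axes [[-0.006, 0.29, 0.957], [0.003, 0.957, -0.29], [-1.0, 0.001, -0.007]]
0.058 879 [ 36.3 259.9] [ 0.5176 -0.381   0.0618] ((517.5480346679688, -386.2769775390625), (28.757930755615234, 40.627586364746094), 70.98576354980469)
0.058 33 [  3.5 250.6] [ 0.5008 -0.4069  0.0621] ((500.9256286621094, -406.79034423828125), (3.9152910709381104, 18.79861068725586), 72.6461181640625)
0.058 220 [108.  253.3] [ 0.5298 -0.3142  0.062 ] ((533.035400390625, -314.7437438964844), (9.383760452270508, 28.873632431030273), 73.84349822998047)
0.058 777 [141.2 260.1] [ 0.544  -0.289   0.0618] ((545.3490600585938, -291.2681579589844), (21.46124839782715, 40.05565643310547), 67.77042388916016)
0.058 51 [219.1 242.6] [ 0.5479 -0.2196  0.0604] ((547.9397583007812, -219.78184509277344), (5.186598777770996, 13.450603485107422), 6.059386253356934)
0.058 611 [252.9 260.1] [ 0.5712 -0.1971  0.062 ] ((57
[... 162 characters left out ...]
613281, -387.85882568359375), (22.645315170288086, 60.505043029785156), 80.43384552001953)
0.069 1069 [120.7 248.7] [ 0.5244 -0.294   0.0752] ((522.3744506835938, -298.4096984863281), (24.526803970336914, 61.443782806396484), 79.94853973388672)
0.069 725 [238.1 249.6] [ 0.5519 -0.2033  0.0757] ((550.4556274414062, -202.73898315429688), (15.811200141906738, 60.91219711303711), 76.43109130859375)
0.092 208 [102.6 230.2] [ 0.499  -0.2875  0.0978] ((499.28118896484375, -288.371337890625), (9.535898208618164, 10.743025779724121), 26.028959274291992)
0.092 185 [232.8 230.6] [ 0.5259 -0.1976  0.0983] ((526.7978515625, -197.96551513671875), (9.646923065185547, 9.548897743225098), 21.783016204833984)
```

View pics/w1.png

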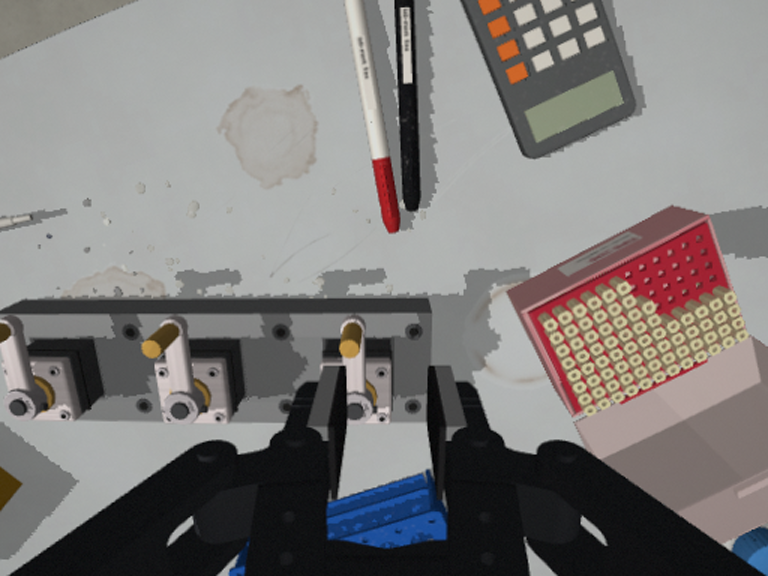

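Wrist picture: the pins are at (350,340), (160,340) and (0,335), which agrees with the fixed cameras to about 3 mm. The fingers are 25 mm apart, so there is room to straddle each pin.

Emit:
arm_command:
  moves:
    - {"dp":[1,-1.9,1.8],"twist":0,"gripper":0.7}
    - {"dp":[2,0,0],"twist":0,"gripper":0.7}
    - {"dp":[0.5,0,0],"twist":0,"gripper":0.7}
    - {"dp":[0,0,0],"twist":0,"gripper":0.7}

```text
time: 2.35
eef_pos: [0.5268, -0.1968, 0.1425]
tcp_rot: [0.699, 0.102, 0.7, -0.102]
wrist_force: [-0.0, 0.6, -0.0]
width: 0.0255
```

```bash
python3 - <<'E'
from h import *
to([.526,-.1995,.08],YB)
E
```

```text
pos [ 0.5268 -0.1968  0.1425] t 2.35 F [-0.01  0.6  -0.05] w 0.0255 Fb -0.18 0.57 j [-0.57  0.48  1.5   0.    1.16 -1.85]
[('dp_cm', array([ 6.25, -0.29,  0.01])), ('twist', 1, 0.001), ('twist', -1, -3.141)]
tool axes [[-0.001, 0.286, 0.958], [0.0, 0.958, -0.286], [-1.0, 0.0, -0.001]]
```

Emit:
arm_command:
  moves:
    - {"dp":[2,-0.2,0],"twist":0,"gripper":0.7}
    - {"dp":[2,0,0],"twist":0,"gripper":0.7}
    - {"dp":[1.5,0,0],"twist":0,"gripper":0.7}
    - {"dp":[0.7,0,0],"twist":0,"gripper":0.7}
    - {"dp":[0,0,0],"twist":0,"gripper":0.7}

```text
time: 2.85
eef_pos: [0.5265, -0.1992, 0.0806]
tcp_rot: [0.7, 0.102, 0.7, -0.102]
wrist_force: [0.6, -0.3, 0.0]
width: 0.0255
```

```bash
python3 - <<'E'
from h import *
to([.526,-.1995,.08],YB)
E
```

```text
pos [ 0.5265 -0.1992  0.0806] t 2.85 F [ 0.59 -0.28  0.02] w 0.0255 Fb 0.65 -0.1 j [-0.57  0.55  1.56  0.    1.03 -1.85]
[('dp_cm', array([ 0.06, -0.04, -0.04])), ('twist', 1, 0.0), ('twist', -1, -3.141)]
tool axes [[0.0, 0.286, 0.958], [0.0, 0.958, -0.286], [-1.0, 0.0, 0.0]]
```

Emit:
arm_command:
  moves:
    - {"dp":[0,0.4,0],"twist":0,"gripper":0.7}
    - {"dp":[0,0.3,0],"twist":0,"gripper":0.7}
    - {"dp":[0,0.15,0],"twist":0,"gripper":0.7}
    - {"dp":[0,0.1,0],"twist":0,"gripper":0.7}
    - {"dp":[0,0,0],"twist":0,"gripper":0.7}

```text
time: 3.35
eef_pos: [0.5293, -0.1905, 0.0804]
tcp_rot: [0.7, 0.102, 0.7, -0.102]
wrist_force: [0.1, 1.1, -0.1]
width: 0.0258
```

Emit:
arm_command:
  moves:
    - {"dp":[0,0.1,0],"twist":0,"gripper":0.7}
    - {"dp":[0,0.1,0],"twist":0,"gripper":0.7}
    - {"dp":[0,0,0],"twist":0,"gripper":0.7}

```text
time: 3.65
eef_pos: [0.5297, -0.1885, 0.0801]
tcp_rot: [0.7, 0.102, 0.7, -0.102]
wrist_force: [0.4, -0.7, 0.2]
width: 0.0257
```

```bash
python3 - <<'E'
from h import *
to([.526,-.1995,.08])
E
```

```text
pos [ 0.5297 -0.1885  0.0801] t 3.65 F [ 0.37 -0.68  0.16] w 0.0257 Fb 0.55 -0.54 j [-0.55  0.55  1.56  0.    1.03 -1.83]
[('dp_cm', array([ 0.01, -1.16, -0.04]))]
tool axes [[-0.0, 0.287, 0.958], [0.0, 0.958, -0.287], [-1.0, 0.0, -0.0]]
```

Emit:
arm_command:
  moves:
    - {"dp":[0,0.1,0],"twist":0,"gripper":0.7}
    - {"dp":[0,0,0],"twist":0,"gripper":0.7}

```text
time: 3.85
eef_pos: [0.53, -0.1876, 0.0801]
tcp_rot: [0.7, 0.102, 0.7, -0.102]
wrist_force: [-1.5, -0.7, 0.6]
width: 0.0254
```

Emit:
arm_command:
  moves:
    - {"dp":[0,0.1,0],"twist":0,"gripper":0.7}
    - {"dp":[0,0,0],"twist":0,"gripper":0.7}

```text
time: 4.05
eef_pos: [0.5303, -0.1866, 0.0801]
tcp_rot: [0.7, 0.102, 0.7, -0.102]
wrist_force: [-0.2, -0.2, 0.0]
width: 0.0255
```

Emit:
arm_command:
  moves:
    - {"dp":[0,0.1,0],"twist":0,"gripper":0.7}
    - {"dp":[0,0,0],"twist":0,"gripper":0.7}

```text
time: 4.25
eef_pos: [0.5306, -0.1857, 0.0801]
tcp_rot: [0.7, 0.102, 0.7, -0.102]
wrist_force: [-0.3, -0.4, 0.1]
width: 0.0256
```

```bash
python3 - <<'E'
from h import *
to([.526,-.1995,.08])
C=cal('wrist');i,d=ctrl.read_camera('wrist');save('w2',i)
E
```

```text
pos [ 0.5306 -0.1857  0.0801] t 4.25 F [-0.33 -0.39  0.08] w 0.0256 Fb -0.2 -0.46 j [-0.54  0.55  1.56 -0.    1.03 -1.83]
[('dp_cm', array([ 0.01, -1.46, -0.04]))]
tool axes [[-0.0, 0.287, 0.958], [0.0, 0.958, -0.287], [-1.0, 0.0, -0.0]]
```

View pics/w2.png

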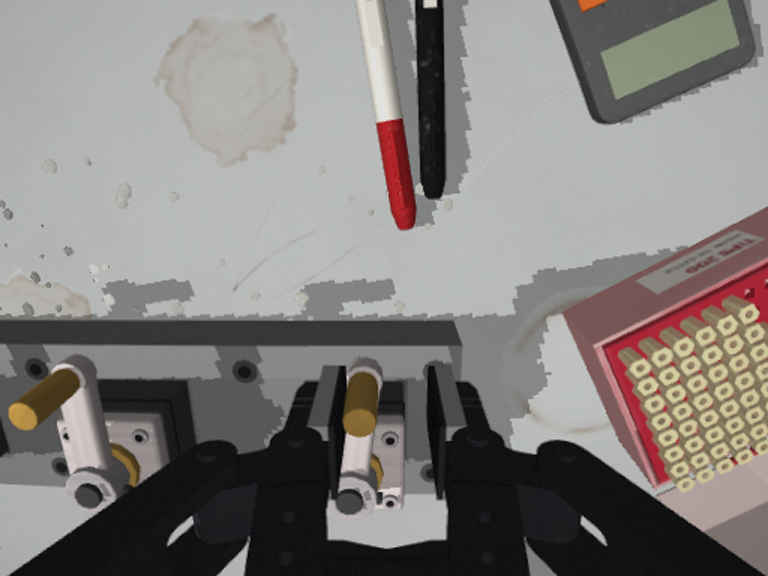

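The wrist picture shows pin L at (360,400) lying against the left finger, with its crank tilted to the robot's left. It has been pushed about 7 mm with less than 0.6 N, so it is loose. Next I rock it to the right.

Emit:
arm_command:
  moves:
    - {"dp":[0,-0.5,0],"twist":0,"gripper":0.7}
    - {"dp":[0,-0.6,0],"twist":0,"gripper":0.7}
    - {"dp":[0,-0.5,0],"twist":0,"gripper":0.7}
    - {"dp":[0,-0.3,0],"twist":0,"gripper":0.7}
    - {"dp":[0,0,0],"twist":0,"gripper":0.7}

```text
time: 4.8
eef_pos: [0.525, -0.2045, 0.0801]
tcp_rot: [0.7, 0.103, 0.7, -0.103]
wrist_force: [0.7, 0.3, -1.4]
width: 0.0254
```

Emit:
arm_command:
  moves:
    - {"dp":[0,-0.2,0],"twist":0,"gripper":0.7}
    - {"dp":[0,-0.2,0],"twist":0,"gripper":0.7}
    - {"dp":[0,0,0],"twist":0,"gripper":0.7}

```text
time: 5.1
eef_pos: [0.5239, -0.208, 0.0801]
tcp_rot: [0.7, 0.102, 0.7, -0.103]
wrist_force: [-0.4, 0.4, -0.1]
width: 0.0255
```

Emit:
arm_command:
  moves:
    - {"dp":[0,-0.2,0],"twist":0,"gripper":0.7}
    - {"dp":[0,-0.2,0],"twist":0,"gripper":0.7}
    - {"dp":[0,0,0],"twist":0,"gripper":0.7}

```text
time: 5.4
eef_pos: [0.5228, -0.2119, 0.0802]
tcp_rot: [0.7, 0.102, 0.7, -0.103]
wrist_force: [-0.7, -0.1, -0.5]
width: 0.0258
```

```bash
python3 - <<'E'
from h import *
to([.526,-.1995,.08])
C=cal('wrist');i,d=ctrl.read_camera('wrist');save('w3',i)
E
```

```text
pos [ 0.5228 -0.2119  0.0802] t 5.4 F [-0.72 -0.11 -0.47] w 0.0258 Fb -0.66 -0.31 j [-0.59  0.56  1.56 -0.    1.03 -1.87]
[('dp_cm', array([ 0.02,  1.28, -0.05]))]
tool axes [[0.0, 0.287, 0.958], [-0.0, 0.958, -0.287], [-1.0, -0.0, 0.0]]
```

View pics/w3.png

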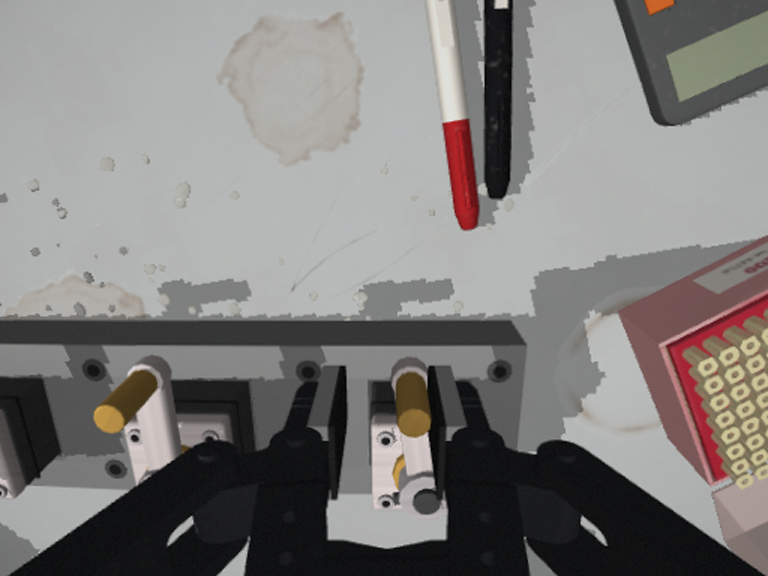

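It swings right freely too, with the pin at (410,390) against the other finger. L is worn, so I push it to the stop in small steps.

Emit:
arm_command:
  moves:
    - {"dp":[0,-0.1,0],"twist":0,"gripper":0.7}
    - {"dp":[0,-0.1,0],"twist":0,"gripper":0.7}
    - {"dp":[0,0,0],"twist":0,"gripper":0.7}

```text
time: 5.75
eef_pos: [0.5223, -0.2137, 0.0802]
tcp_rot: [0.7, 0.102, 0.7, -0.103]
wrist_force: [-0.3, 0.2, -0.1]
width: 0.0255
```

Emit:
arm_command:
  moves:
    - {"dp":[0,-0.1,0],"twist":0,"gripper":0.7}
    - {"dp":[0,0,0],"twist":0,"gripper":0.7}

```text
time: 5.95
eef_pos: [0.522, -0.2146, 0.0802]
tcp_rot: [0.7, 0.102, 0.7, -0.103]
wrist_force: [0.0, 1.2, 0.3]
width: 0.0256
```

Emit:
arm_command:
  moves:
    - {"dp":[0,-0.05,0],"twist":0,"gripper":0.7}
    - {"dp":[0,0,0],"twist":0,"gripper":0.7}

```text
time: 6.15
eef_pos: [0.5218, -0.215, 0.0802]
tcp_rot: [0.7, 0.102, 0.7, -0.102]
wrist_force: [1.1, 0.6, 0.0]
width: 0.0258
```

Emit:
arm_command:
  moves:
    - {"dp":[0,-0.05,0],"twist":0,"gripper":0.7}
    - {"dp":[0,0,0],"twist":0,"gripper":0.7}

```text
time: 6.35
eef_pos: [0.5216, -0.2154, 0.0801]
tcp_rot: [0.7, 0.102, 0.7, -0.102]
wrist_force: [0.1, -0.5, 1.1]
width: 0.0257
```

Emit:
arm_command:
  moves:
    - {"dp":[0,0.4,0],"twist":0,"gripper":0.7}
    - {"dp":[0,0.2,0],"twist":0,"gripper":0.7}
    - {"dp":[-2,0,0],"twist":0,"gripper":0.7}
    - {"dp":[-3,0,0],"twist":0,"gripper":0.7}
    - {"dp":[-4,0,-2],"twist":0,"gripper":0.5}

```text
time: 6.85
eef_pos: [0.5044, -0.2038, 0.17]
tcp_rot: [0.699, 0.103, 0.7, -0.102]
wrist_force: [-0.4, 0.5, 0.7]
width: 0.0392
```

Emit:
arm_command:
  moves:
    - {"dp":[0,0,-4],"twist":0,"gripper":0.3}
    - {"dp":[0,0,0],"twist":0,"gripper":0.3}
    - {"dp":[0,0,0],"twist":0,"gripper":0.3}

```text
time: 7.15
eef_pos: [0.4659, -0.1924, 0.1706]
tcp_rot: [0.7, 0.102, 0.699, -0.103]
wrist_force: [-0.4, 0.0, 0.8]
width: 0.0595
```

```bash
python3 - <<'E'
from h import *
to(G['L']+[0,0,.12],YB)
for n in ('wrist',):
  C=cal(n);i,d=ctrl.read_camera(n);save('w4'+n,i);W=cloud(n,d,C);np.savez('w4.npz',i=i,d=d,W=W)
S=(W-B)@np.stack([XB,YB,[0,0,1]],1)
for nm,lo,hi in [('top',.060,.064),('arm',.070,.078),('pin',.096,.102),('hub',.078,.09)]:
    q=((S[...,2]>lo)&(S[...,2]<hi)&(abs(S[...,0])<.06)&(abs(S[...,1])<.14)).astype(np.uint8)
    n,l,st,c=cv2.connectedComponentsWithStats(q)
    for k in range(1,n):
        if st[k,4]>30: Q=S[l==k];print(nm,st[k,4],c[k].round(1),(Q.mean(0)*1000).round(1),(Q.min(0)*1000).round(1),(Q.max(0)*1000).round(1))
b=(S[...,2]>.027)&(S[...,2]<.033)&(abs(S[...,0])<.06)&(abs(S[...,1])<.17)
print('block',(np.nanpercentile(S[b],[1,99],axis=0)*1000).round(1),cv2.minAreaRect((S[b][:,:2]*1000).astype(np.float32)))
# tip box: things near in block frame
t=(S[...,2]>.05)&(S[...,1]>.125)&(S[...,1]<.35)&(S[...,0]<.12)
print('tipbox min y',np.nanpercentile(S[t],[0.5,50,99.5],axis=0).round(3))
for x0 in np.arange(-.1,.12,.02):
    r=t&(abs(S[...,0]-x0)<.01); print(round(x0,2),r.sum(), S[r][:,1].min().round(3) if r.sum() else None, S[r][:,2].max().round(3) if r.sum() else None)
E
```

```text
pos [ 0.4659 -0.1924  0.1706] t 7.15 F [-0.42  0.02  0.85] w 0.0595 Fb -0.4 -0.1 j [-0.62  0.32  1.65 -0.    1.17 -1.9 ]
[('dp_cm', array([ 5.06,  0.87, 10.42])), ('twist', 1, -0.0), ('twist', -1, 3.141)]
tool axes [[0.001, 0.287, 0.958], [-0.001, 0.958, -0.287], [-1.0, -0.0, 0.001]]
top 67 [ 43.7 293.3] [  -7.2 -108.8   61.8] [ -18.6 -111.1   60.3] [   5.2 -106.2   63.8]
top 338 [ 73.2 291.2] [-10.5 -79.5  61.7] [-19.5 -91.2  60. ] [  2.  -70.7  64. ]
top 481 [285.7 298.7] [ -4.9 111.7  61.8] [-20.5  99.3  60. ] [ 20.1 119.   64. ]
top 355 [253.3 303.4] [-0.2 83.  61.9] [-19.5  78.3  60. ] [20.  90.7 64. ]
arm 739 [ 52.3 284.5] [-25.2 -88.7  74.6] [-51.3 -97.6  70. ] [  0.4 -81.2  78. ]
arm 69 [154.1 261.3] [-49.1   2.9  74. ] [-50.7  -3.5  70.1] [-43.8   7.7  77.8]
arm 574 [267.5 292.5] [-20.4  95.1  75. ] [-49.9  82.3  70.1] [  7.7 111.3  78. ]
pin 133 [ 27.8 279.6] [-44.9 -90.5  98.7] [-49.6 -96.9  96. ] [-40.1 -85.9 100.2]
pin 60 [143.9 281. ] [-46.2   2.1  98.7] [-48.9  -1.2  96. ] [-41.4   5.9 100.8]
pin 143 [260.1 283.8] [-44.5  88.6  98.9] [-49.   84.1  96. ] [-38.8  93.1 10
[... 168 characters left out ...]
hub 102 [260.  270.2] [-47.3  88.7  84.2] [-49.  84.  78.] [-44.2  93.5  90. ]
hub 200 [ 52.3 311.8] [ -0.8 -91.5  79.4] [  -9.  -100.5   78. ] [  9.8 -82.1  81.9]
hub 253 [271.5 316. ] [-0.4 98.5 79.4] [-9.1 89.6 78. ] [  9.6 108.2  82.2]
block [[ -37.3 -132.6   27.5]
 [  37.3  142.1   31.7]] ((0.720123291015625, 3.33538818359375), (78.13679504394531, 281.332763671875), 0.2433111071586609)
tipbox min y [[-0.117  0.126  0.05 ]
 [-0.101  0.146  0.226]
 [ 0.045  0.331  0.255]]
-0.1 2414 0.126 0.249
-0.08 0 None None
-0.06 411 0.222 0.055
-0.04 1732 0.204 0.056
-0.02 1534 0.209 0.056
0.0 731 0.221 0.056
0.02 158 0.23 0.127
0.04 1112 0.3 0.099
0.06 17 0.265 0.076
0.08 0 None None
0.1 0 None None
```

View pics/w4wrist.png

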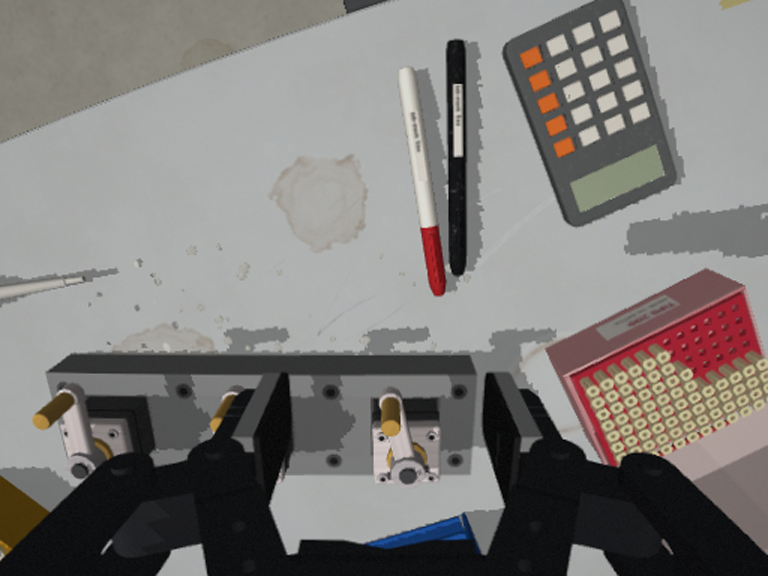

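```bash
python3 - <<'E'
from h import *
z=np.load('w4.npz');W=z['W'];d=z['d'];s,M=tool()
T=(W-s['eef_pos'])@M   # tool coords x along fingers,y,z
T*=1000
for r in (255,265,275,285,295):
    print(r,[(c,T[r,c].round(0).tolist()) for c in range(165,200,4)])
    print(r,[(c,T[r,c].round(0).tolist()) for c in range(318,355,4)])
m=(T[...,0]>-40)&(T[...,0]<3)
for sg in (1,-1):
    q=m&(T[...,1]*sg>10)&(T[...,1]*sg<60)&(abs(T[...,2])<14)
    print(sg,q.sum(),np.percentile(T[q],[0,2,10,50,90,98,100],axis=0).round(1).tolist())
E
```

```text
255 [(165, [140.0, -87.0, 72.0]), (169, [141.0, -84.0, 72.0]), (173, [-16.0, -35.0, -11.0]), (177, [-15.0, -34.0, -11.0]), (181, [-15.0, -32.0, -11.0]), (185, [-17.0, -30.0, -12.0]), (189, [-12.0, -29.0, -9.0]), (193, [142.0, -61.0, 73.0]), (197, [141.0, -57.0, 72.0])]
255 [(318, [172.0, 64.0, 89.0]), (322, [172.0, 69.0, 89.0]), (326, [-11.0, 31.0, -9.0]), (330, [-16.0, 31.0, -11.0]), (334, [-15.0, 33.0, -11.0]), (338, [-16.0, 35.0, -11.0]), (342, [-16.0, 37.0, -11.0]), (346, [170.0, 94.0, 88.0]), (350, [169.0, 98.0, 88.0]), (354, [170.0, 102.0, 88.0])]
265 [(165, [-16.0, -39.0, -7.0]), (169, [-24.0, -35.0, -11.0]), (173, [-24.0, -33.0, -11.0]), (177, [-25.0, -32.0, -12.0]), (181, [-25.0, -30.0, -12.0]), (185, [-21.0, -29.0, -9.0]), (189, [-15.0, -29.0, -6.0]), (193, [141.0, -61.0, 83.0]), (197, [140.0, -57.0, 82.0])]
265 [(318, [171.0, 65.0, 100.0]), (322, [170.0, 69.0, 100.0]), (326, [-12.0, 31.0, -4.0]), (330, [-20.0, 31.0, -9.0]), (334, [-24.0, 31.0, -11.0]), (338, [-25.0, 33.0, -11.0]), (342, [-24.0, 35.0, -11.0]), (346, [-24.0, 36.0, -11.0]), (350, [-17.0, 40.0, -7.0]), (354, [
[... 1304 characters left out ...]
 2.0]), (189, [-19.0, -29.0, 6.0]), (193, [134.0, -62.0, 112.0]), (197, [141.0, -60.0, 117.0])]
295 [(318, [171.0, 67.0, 138.0]), (322, [171.0, 72.0, 138.0]), (326, [-19.0, 30.0, 7.0]), (330, [-27.0, 30.0, 1.0]), (334, [-31.0, 31.0, -2.0]), (338, [-38.0, 30.0, -6.0]), (342, [-42.0, 30.0, -10.0]), (346, [-43.0, 32.0, -10.0]), (350, [-42.0, 33.0, -10.0]), (354, [-44.0, 34.0, -10.0])]
1 1974 [[-40.0, 30.0, -12.1], [-39.4, 30.2, -11.6], [-37.0, 30.3, -11.3], [-26.3, 31.0, -7.2], [-12.3, 41.5, 6.0], [-7.5, 43.5, 9.9], [-4.9, 44.4, 11.2]]
-1 1977 [[-40.0, -43.3, -12.2], [-39.3, -42.3, -11.7], [-37.1, -40.3, -11.3], [-26.2, -29.7, -7.2], [-12.5, -29.1, 5.8], [-7.7, -28.9, 9.8], [-4.8, -28.8, 11.5]]
```

Wrist picture: the crank of L is swung right, with its pin at (390,412) and hub at (408,475), about 9.9 mm off the centre line. M and R are still centred. Pad symmetry shows a wrist-camera bias of 1–2 mm, so I aim at block y = 96.5 mm.

```bash
python3 - <<'E'
from h import *
to(B+YB*.0965+[0,0,.08],YB)
E
```

```text
pos [ 0.4664 -0.1927  0.1704] t 7.2 F [-0.4  -0.13  0.22] w 0.0598 Fb -0.34 -0.24 j [-0.62  0.33  1.65 -0.    1.17 -1.9 ]
[('dp_cm', array([ 9.05,  1.04, 10.35])), ('twist', 1, -0.0), ('twist', -1, 3.141)]
tool axes [[0.001, 0.287, 0.958], [-0.001, 0.958, -0.287], [-1.0, -0.0, 0.001]]
```

Emit:
arm_command:
  moves:
    - {"dp":[0,0.4,4],"twist":0,"gripper":0.3}
    - {"dp":[0,0.4,4],"twist":0,"gripper":0.3}
    - {"dp":[1,0.2,2.3],"twist":0,"gripper":0.3}
    - {"dp":[2.5,0,0],"twist":0,"gripper":0.3}
    - {"dp":[2.5,0,0],"twist":0,"gripper":0.3}

```text
time: 7.7
eef_pos: [0.5688, -0.2126, 0.1086]
tcp_rot: [0.7, 0.102, 0.7, -0.102]
wrist_force: [0.3, 0.4, -0.4]
width: 0.0595
```

Emit:
arm_command:
  moves:
    - {"dp":[2,0,0],"twist":0,"gripper":0.3}
    - {"dp":[0,0,0],"twist":0,"gripper":0.3}

```text
time: 7.9
eef_pos: [0.5669, -0.2118, 0.0869]
tcp_rot: [0.698, 0.103, 0.701, -0.102]
wrist_force: [-0.9, -0.1, -0.1]
width: 0.06
```

```bash
python3 - <<'E'
from h import *
to(B+YB*.0965+[0,0,.034],YB)
s,M=tool();n='wrist'
C=cal(n);i,d=ctrl.read_camera(n);save('w5',i);W=cloud(n,d,C);np.savez('w5.npz',i=i,d=d,W=W)
T=(W-s['eef_pos'])@M*1000; zz=W[...,2]
m=(T[...,0]>-40)&(T[...,0]<3)&(abs(T[...,2])<14)
for sg in (1,-1):
    q=m&(T[...,1]*sg>24)&(T[...,1]*sg<60); print('pad',sg,np.percentile(T[q],[1,10,50,90,99],axis=0).round(1)[:,1])
for lo,hi in [(.058,.065),(.066,.072),(.078,.083)]:
    q=(zz>lo)&(zz<hi)&(abs(T[...,1])<27)&(abs(T[...,2])<30); print(lo,q.sum(),np.percentile(T[q],[0,1,50,99,100],axis=0).round(1).tolist() if q.sum() else '')
E
```

```text
pos [ 0.5669 -0.2118  0.0869] t 7.9 F [-0.89 -0.08 -0.12] w 0.06 Fb -0.83 -0.33 j [-0.55  0.63  1.41 -0.    1.11 -1.83]
[('dp_cm', array([ 5.29, -0.03,  0.22])), ('twist', 1, 0.0), ('twist', -1, -3.142)]
tool axes [[-0.005, 0.287, 0.958], [0.003, 0.958, -0.287], [-1.0, 0.001, -0.005]]
pad 1 [30.  30.2 30.8 41.3 43.8]
pad -1 [-42.8 -40.3 -29.8 -29.2 -29. ]
0.058 2553 [[21.8, -18.4, -17.9], [22.3, -18.0, -17.4], [25.0, 8.2, -2.5], [28.0, 21.4, 21.6], [29.0, 22.0, 22.7]]
0.066 110 [[15.0, -9.5, -29.4], [15.1, -9.4, -28.8], [18.8, 6.5, -3.8], [20.9, 12.6, 4.9], [20.9, 13.2, 6.5]]
0.078 779 [[4.5, -7.4, -6.8], [4.9, -7.3, -6.5], [8.0, 1.7, 1.3], [8.8, 10.8, 10.8], [8.9, 11.3, 11.2]]
```

View pics/w5.png

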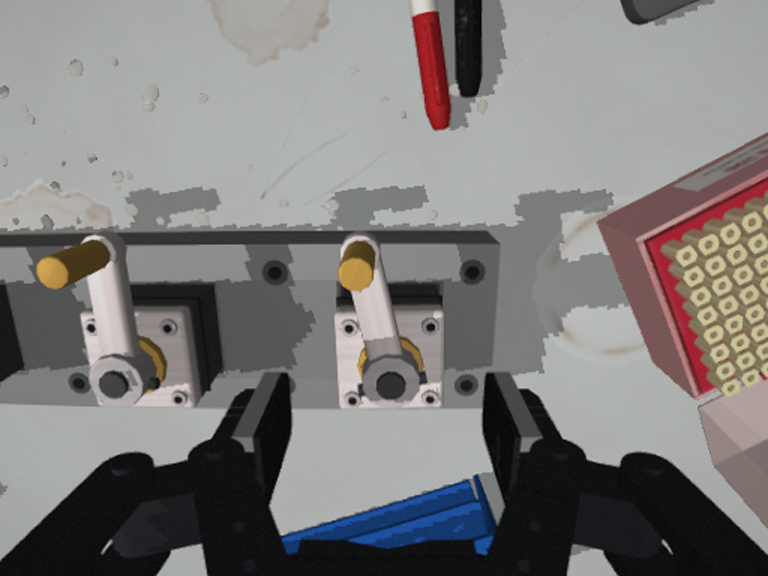

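In the wrist picture the case of L sits centred between the pads, at columns 337–443 with the pads at 290 and 485. The offset is about +1 mm in y and +2 mm in z. I descend now.

Emit:
arm_command:
  moves:
    - {"dp":[1,0.03,0.2],"twist":0,"gripper":0.3}
    - {"dp":[1,0,0],"twist":0,"gripper":0.3}
    - {"dp":[1,0,0],"twist":0,"gripper":0.3}
    - {"dp":[1,0,0],"twist":0,"gripper":0.3}
    - {"dp":[0,0,0],"twist":0,"gripper":0.3}

```text
time: 8.45
eef_pos: [0.5688, -0.2123, 0.0485]
tcp_rot: [0.699, 0.103, 0.701, -0.102]
wrist_force: [-0.2, 0.0, -0.1]
width: 0.0594
```

```bash
python3 - <<'E'
from h import *
to(B+YB*.097+[0,0,.034],YB)
E
```

```text
pos [ 0.5688 -0.2123  0.0485] t 8.45 F [-0.21  0.04 -0.14] w 0.0594 Fb -0.22 -0.02 j [-0.55  0.68  1.43  0.    1.03 -1.83]
[('dp_cm', array([1.45, 0.03, 0.  ])), ('twist', 1, -0.0), ('twist', -1, 3.141)]
tool axes [[-0.002, 0.287, 0.958], [0.001, 0.958, -0.287], [-1.0, 0.001, -0.003]]
```

Emit:
arm_command:
  moves:
    - {"dp":[0.8,0.03,0],"twist":0,"gripper":0.3}
    - {"dp":[0.5,0,0],"twist":0,"gripper":0.3}
    - {"dp":[0,0,0],"twist":0,"gripper":0.4}
    - {"dp":[0,0,0],"twist":0,"gripper":0.44}
    - {"dp":[0,0,0],"twist":0,"gripper":0.44}

```text
time: 8.95
eef_pos: [0.5697, -0.2125, 0.0375]
tcp_rot: [0.7, 0.102, 0.699, -0.103]
wrist_force: [-0.5, -0.1, -0.3]
width: 0.0479
```

```bash
python3 - <<'E'
from h import *
to(B+YB*.097+[0,0,.034],YB)
i,d=ctrl.read_camera('wrist');save('w6',i)
E
```

```text
pos [ 0.5697 -0.2125  0.0375] t 8.95 F [-0.53 -0.13 -0.26] w 0.0479 Fb -0.47 -0.28 j [-0.55  0.7   1.44  0.    1.01 -1.83]
[('dp_cm', array([ 0.35,  0.02, -0.1 ])), ('twist', 1, -0.0), ('twist', -1, 3.141)]
tool axes [[0.001, 0.287, 0.958], [-0.0, 0.958, -0.287], [-1.0, -0.0, 0.001]]
```

View pics/w6.png

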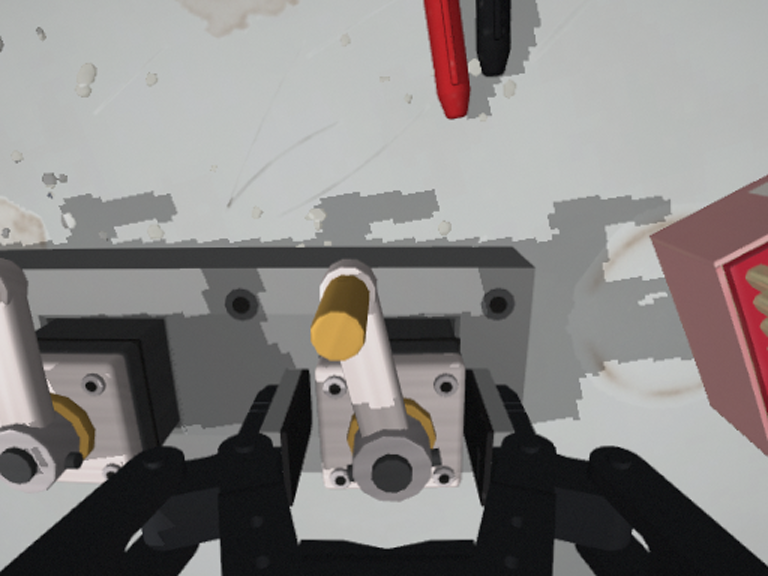

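The picture shows the case (columns 316–463) centred between the pads (310 and 467). I go down 3 mm and close.

Emit:
arm_command:
  moves:
    - {"dp":[0.3,0,-0.05],"twist":0,"gripper":0.44}
    - {"dp":[0,0,0],"twist":0,"gripper":0.48}
    - {"dp":[0,0,0],"twist":0,"gripper":0.52}
    - {"dp":[0,0,0],"twist":0,"gripper":0.56}
    - {"dp":[0,0,0],"twist":0,"gripper":0.6}

```text
time: 9.5
eef_pos: [0.5692, -0.212, 0.0344]
tcp_rot: [0.7, 0.103, 0.7, -0.102]
wrist_force: [0.1, 3.3, 2.9]
width: 0.0391
```

Emit:
arm_command:
  moves:
    - {"dp":[0,0,0],"twist":0,"gripper":0.7}
    - {"dp":[0,0,0],"twist":0,"gripper":0.8}
    - {"dp":[0,0,0],"twist":0,"gripper":0.8}

```text
time: 9.8
eef_pos: [0.5692, -0.212, 0.0343]
tcp_rot: [0.7, 0.103, 0.7, -0.102]
wrist_force: [-0.1, 4.6, 3.5]
width: 0.0391
```

```bash
python3 - <<'E'
from h import *
to(B+YB*.097+[0,0,.034],YB)
E
```

```text
pos [ 0.5692 -0.212   0.0343] t 9.8 F [-0.1   4.56  3.55] w 0.0391 Fb -1.4 4.34 j [-0.55  0.7   1.44  0.    1.   -1.83]
[('dp_cm', array([ 0.03, -0.02, -0.04])), ('twist', 1, -0.0), ('twist', -1, 3.141)]
tool axes [[0.0, 0.287, 0.958], [0.0, 0.958, -0.287], [-1.0, 0.0, 0.0]]
```

Emit:
arm_command:
  moves:
    - {"dp":[0,0.03,0],"twist":0,"gripper":0.8}
    - {"dp":[-0.3,0,0],"twist":0,"gripper":0.8}
    - {"dp":[-0.4,0,0],"twist":0,"gripper":0.8}
    - {"dp":[-0.5,0,0],"twist":0,"gripper":0.8}

```text
time: 10.2
eef_pos: [0.5687, -0.2119, 0.0457]
tcp_rot: [0.699, 0.103, 0.7, -0.102]
wrist_force: [0.1, 1.5, -5.2]
width: 0.0393
```

Emit:
arm_command:
  moves:
    - {"dp":[-0.7,0,0],"twist":0,"gripper":0.8}
    - {"dp":[-0.7,0,0],"twist":0,"gripper":0.8}
    - {"dp":[-0.7,0,0],"twist":0,"gripper":0.8}

```text
time: 10.5
eef_pos: [0.5692, -0.2124, 0.0681]
tcp_rot: [0.7, 0.102, 0.7, -0.103]
wrist_force: [0.7, 0.1, -4.0]
width: 0.039
```

Emit:
arm_command:
  moves:
    - {"dp":[-2,0,0],"twist":0,"gripper":0.8}
    - {"dp":[-3,0,0],"twist":0,"gripper":0.8}
    - {"dp":[-3,0,0],"twist":0,"gripper":0.8}
    - {"dp":[-3,0,0],"twist":0,"gripper":0.8}
    - {"dp":[-1,0,0],"twist":0,"gripper":0.8}

```text
time: 11.0
eef_pos: [0.57, -0.2128, 0.191]
tcp_rot: [0.702, 0.101, 0.698, -0.103]
wrist_force: [0.3, -0.1, -4.7]
width: 0.0387
```

```bash
python3 - <<'E'
from h import *
to([.487,.170,.18],np.array([np.sin(np.deg2rad(3.5)),np.cos(np.deg2rad(3.5)),0]))
for n in ['wrist','top','side']:
    i,d=ctrl.read_camera(n);save('w7'+n,i)
i,d=ctrl.read_camera('top')
cv2.imwrite('pics/top7c.png',cv2.resize(i[160:260,210:420,::-1],None,fx=3.8,fy=3.8,interpolation=cv2.INTER_CUBIC))
E
```

```text
pos [ 0.57   -0.2128  0.191 ] t 11.0 F [ 0.27 -0.05 -4.67] w 0.0387 Fb 0.27 0.03 j [-0.55  0.52  1.29 -0.    1.32 -1.83]
[('dp_cm', array([  0.93,  34.29, -18.94])), ('twist', 1, -0.23), ('twist', -1, 2.912)]
tool axes [[0.005, 0.287, 0.958], [-0.004, 0.958, -0.287], [-1.0, -0.002, 0.006]]
```

View pics/w7wrist.png

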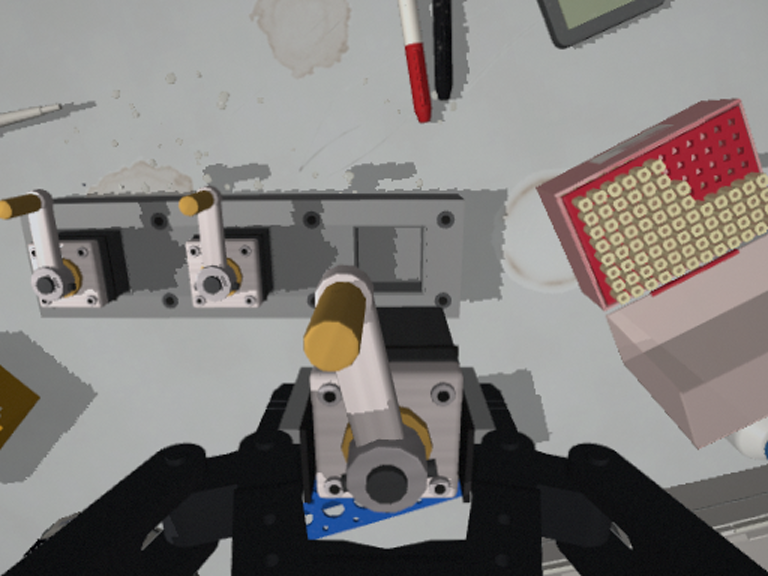

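View pics/w7side.png

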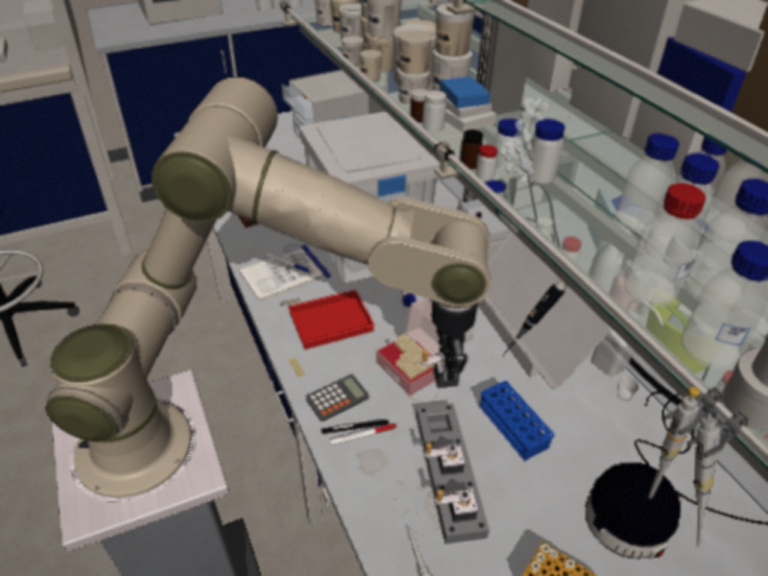

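The wrist view shows the gearhead held upright between the pads with its crank still to the right, pin at (335,340). The left pocket is empty and M and R are seated. I carry it at moderate speed so the loose crank stays put.

Emit:
arm_command:
  moves:
    - {"dp":[0,0,-1.5],"twist":0,"gripper":0.8}
    - {"dp":[0,0,-2.5],"twist":0,"gripper":0.8}
    - {"dp":[0,0,-2.5],"twist":0,"gripper":0.8}
    - {"dp":[0,0,-2.5],"twist":0,"gripper":0.8}
    - {"dp":[0,0,-1.5],"twist":0,"gripper":0.8}

```text
time: 11.7
eef_pos: [0.4665, -0.181, 0.1854]
tcp_rot: [0.698, 0.103, 0.701, -0.102]
wrist_force: [-0.3, -0.3, -4.4]
width: 0.0396
```

Emit:
arm_command:
  moves:
    - {"dp":[0,0,-0.5],"twist":0,"gripper":0.8}
    - {"dp":[0,0,0],"twist":-0.08,"gripper":0.8}
    - {"dp":[0,0,0],"twist":-0.08,"gripper":0.8}
    - {"dp":[0,0,0],"twist":-0.07,"gripper":0.8}
    - {"dp":[0,0,0],"twist":0,"gripper":0.8}

```text
time: 12.2
eef_pos: [0.4639, -0.1805, 0.1863]
tcp_rot: [0.706, 0.022, 0.707, -0.021]
wrist_force: [-0.1, -0.5, -4.7]
width: 0.039
```

```bash
python3 - <<'E'
from h import *
to([.487,.170,.15],np.array([np.sin(np.deg2rad(3.5)),np.cos(np.deg2rad(3.5)),0]))
E
```

```text
pos [ 0.4639 -0.1805  0.1863] t 12.2 F [-0.09 -0.53 -4.66] w 0.039 Fb 0.06 -0.54 j [-0.61  0.3   1.64  0.    1.2  -2.12]
[('dp_cm', array([ 3.65, 35.13,  0.2 ])), ('twist', 1, 0.001), ('twist', -1, -3.141)]
tool axes [[-0.001, 0.06, 0.998], [0.001, 0.998, -0.06], [-1.0, 0.001, -0.001]]
```

Emit:
arm_command:
  moves:
    - {"dp":[0,1,0],"twist":0,"gripper":0.8}
    - {"dp":[0,2,0],"twist":0,"gripper":0.8}
    - {"dp":[0,2.5,0],"twist":0,"gripper":0.8}
    - {"dp":[0,2.5,0],"twist":0,"gripper":0.8}
    - {"dp":[0,2.5,0],"twist":0,"gripper":0.8}

```text
time: 12.7
eef_pos: [0.4701, -0.0741, 0.1869]
tcp_rot: [0.707, 0.022, 0.707, -0.022]
wrist_force: [1.2, 0.5, -4.7]
width: 0.0389
```

Emit:
arm_command:
  moves:
    - {"dp":[0,2.5,0],"twist":0,"gripper":0.8}
    - {"dp":[0,2.5,0],"twist":0,"gripper":0.8}
    - {"dp":[0,2.5,0],"twist":0,"gripper":0.8}
    - {"dp":[0,2.5,0],"twist":0,"gripper":0.8}
    - {"dp":[0,2.5,0],"twist":0,"gripper":0.8}

```text
time: 13.2
eef_pos: [0.4775, 0.0508, 0.1869]
tcp_rot: [0.707, 0.022, 0.707, -0.022]
wrist_force: [-0.1, -0.3, -5.9]
width: 0.0391
```

Emit:
arm_command:
  moves:
    - {"dp":[0,2.5,0],"twist":0,"gripper":0.8}
    - {"dp":[0,2.5,0],"twist":0,"gripper":0.8}
    - {"dp":[0,2.5,0],"twist":0,"gripper":0.8}
    - {"dp":[0,2,0],"twist":0,"gripper":0.8}
    - {"dp":[0,1.5,0],"twist":0,"gripper":0.8}

```text
time: 13.7
eef_pos: [0.484, 0.1608, 0.1868]
tcp_rot: [0.707, 0.022, 0.707, -0.022]
wrist_force: [-0.3, -0.4, -4.2]
width: 0.0392
```

Emit:
arm_command:
  moves:
    - {"dp":[0,0.8,0],"twist":0,"gripper":0.8}
    - {"dp":[0,0.4,0],"twist":0,"gripper":0.8}
    - {"dp":[0,0,0],"twist":0,"gripper":0.8}

```text
time: 14.0
eef_pos: [0.4851, 0.171, 0.187]
tcp_rot: [0.707, 0.022, 0.707, -0.022]
wrist_force: [-0.6, 0.1, -3.6]
width: 0.0388
```

```bash
python3 - <<'E'
from h import *
yd=np.array([np.sin(np.deg2rad(3.5)),np.cos(np.deg2rad(3.5)),0])
to([.487,.170,.10],yd)
i,d=ctrl.read_camera('wrist');save('w8',i)
C=cal('wrist');W=cloud('wrist',d,C)
im=i.astype(int);red=(im[...,0]>100)&(im[...,1]<70)&(im[...,2]<70)
# rim by height, in tray coords about nominal
S=(W-[.487,.170,0])@np.stack([[np.cos(np.deg2rad(3.5)),-np.sin(np.deg2rad(3.5)),0],yd,[0,0,1]],1)*1000
q=red&(S[...,2]>20)&(S[...,2]<28); print(q.sum(),np.nanpercentile(S[q],[1,5,95,99],axis=0).round(1).tolist())
q=red&(S[...,2]>0)&(S[...,2]<6); print(q.sum(),np.nanpercentile(S[q],[1,5,95,99],axis=0).round(1).tolist())
E
```

```text
pos [0.4851 0.171  0.187 ] t 14.0 F [-0.64  0.13 -3.62] w 0.0388 Fb -0.65 -0.06 j [ 0.11  0.33  1.6  -0.    1.22 -1.4 ]
[('dp_cm', array([ 8.7 , -0.09,  0.2 ])), ('twist', 1, 0.0), ('twist', -1, -3.141)]
tool axes [[-0.0, 0.061, 0.998], [-0.0, 0.998, -0.061], [-1.0, -0.0, -0.0]]
2483 [[-86.2, -64.8, 20.7], [-86.0, -64.0, 22.2], [65.3, 67.1, 25.0], [78.4, 67.8, 25.5]]
14859 [[-80.4, -59.9, 1.2], [-76.5, -55.9, 1.7], [39.7, 59.4, 4.1], [70.2, 63.1, 4.7]]
```

View pics/w8.png

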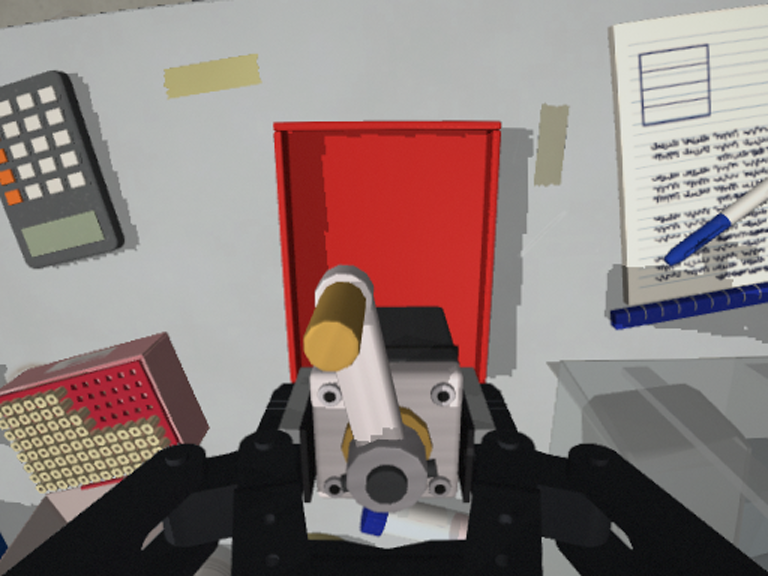

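The wrist view shows the red tray squarely below, rim from (275,125) to (500,125), with the crank still right. Before lowering I check clearance to the tote, which appears at right from about (550,360).

```bash
python3 - <<'E'
from h import *
for n in('top0','side0'):
    W=np.load(n+'.npz')['W']
    q=(W[...,2]>.1)&(W[...,2]<.34)&(W[...,0]>.45)&(W[...,0]<.8)&(W[...,1]>.15)&(W[...,1]<.65)
    for lo,hi in((.1,.2),(.2,.29),(.29,.34)):
        k=q&(W[...,2]>lo)&(W[...,2]<hi);print(n,lo,k.sum(),np.percentile(W[k],[0,1,50,99,100],axis=0).round(3).tolist() if k.sum() else '')
E
```

```text
top0 0.1 43 [[0.564, 0.265, 0.101], [0.564, 0.266, 0.101], [0.657, 0.274, 0.124], [0.797, 0.282, 0.18], [0.798, 0.283, 0.183]]
top0 0.2 46 [[0.553, 0.25, 0.202], [0.554, 0.25, 0.229], [0.67, 0.256, 0.284], [0.755, 0.58, 0.29], [0.756, 0.581, 0.29]]
top0 0.29 6690 [[0.552, 0.16, 0.29], [0.559, 0.26, 0.297], [0.671, 0.414, 0.311], [0.792, 0.573, 0.32], [0.794, 0.582, 0.339]]
side0 0.1 1665 [[0.562, 0.261, 0.1], [0.565, 0.268, 0.101], [0.642, 0.279, 0.152], [0.797, 0.553, 0.199], [0.8, 0.574, 0.2]]
side0 0.2 1528 [[0.553, 0.247, 0.2], [0.556, 0.25, 0.201], [0.641, 0.275, 0.242], [0.794, 0.55, 0.289], [0.8, 0.568, 0.29]]
side0 0.29 3105 [[0.553, 0.15, 0.29], [0.557, 0.252, 0.291], [0.672, 0.375, 0.309], [0.799, 0.569, 0.325], [0.8, 0.626, 0.34]]
```

Emit:
arm_command:
  moves:
    - {"dp":[1,-0.1,0.2],"twist":0,"gripper":0.8}
    - {"dp":[2,0,0],"twist":0,"gripper":0.8}
    - {"dp":[2,0,0],"twist":0,"gripper":0.8}
    - {"dp":[2,0,0],"twist":0,"gripper":0.8}
    - {"dp":[2,0,0],"twist":0,"gripper":0.8}

```text
time: 14.55
eef_pos: [0.487, 0.1691, 0.0957]
tcp_rot: [0.707, 0.022, 0.707, -0.022]
wrist_force: [-0.2, -0.5, -5.1]
width: 0.0392
```

Emit:
arm_command:
  moves:
    - {"dp":[2,0,0],"twist":0,"gripper":0.8}
    - {"dp":[1.5,0,0],"twist":0,"gripper":0.8}
    - {"dp":[1,0,0],"twist":0,"gripper":0.8}
    - {"dp":[0.6,0,0],"twist":0,"gripper":0.8}
    - {"dp":[0,0,0],"twist":0,"gripper":0.8}

```text
time: 15.05
eef_pos: [0.4869, 0.1695, 0.0456]
tcp_rot: [0.706, 0.022, 0.707, -0.022]
wrist_force: [0.2, 0.3, -3.5]
width: 0.0387
```

```bash
python3 - <<'E'
from h import *
to([.487,.170,.0313],np.array([np.sin(np.deg2rad(3.5)),np.cos(np.deg2rad(3.5)),0]))
E
```

```text
pos [0.4869 0.1695 0.0456] t 15.05 F [ 0.17  0.35 -3.52] w 0.0387 Fb 0.06 0.38 j [ 0.11  0.52  1.73 -0.    0.89 -1.4 ]
[('dp_cm', array([1.43, 0.05, 0.  ])), ('twist', 1, -0.0), ('twist', -1, 3.141)]
tool axes [[-0.001, 0.061, 0.998], [-0.0, 0.998, -0.061], [-1.0, -0.0, -0.001]]
```

Emit:
arm_command:
  moves:
    - {"dp":[0.5,0,0],"twist":0,"gripper":0.8}
    - {"dp":[0.4,0,0],"twist":0,"gripper":0.8}
    - {"dp":[0.2,0,0],"twist":0,"gripper":0.8}
    - {"dp":[0,0,0],"twist":0,"gripper":0.8}

```text
time: 15.45
eef_pos: [0.487, 0.1697, 0.035]
tcp_rot: [0.707, 0.021, 0.707, -0.022]
wrist_force: [1.1, 0.9, -3.9]
width: 0.039
```

Emit:
arm_command:
  moves:
    - {"dp":[0.1,0,0],"twist":0,"gripper":0.8}
    - {"dp":[0.1,0,0],"twist":0,"gripper":0.8}
    - {"dp":[0,0,0],"twist":0,"gripper":0.8}

```text
time: 15.75
eef_pos: [0.4871, 0.1698, 0.0331]
tcp_rot: [0.707, 0.021, 0.707, -0.021]
wrist_force: [1.4, -1.0, -3.8]
width: 0.0389
```

Emit:
arm_command:
  moves:
    - {"dp":[0.1,0,0],"twist":0,"gripper":0.8}
    - {"dp":[0,0,0],"twist":0,"gripper":0.8}

```text
time: 15.95
eef_pos: [0.4871, 0.1697, 0.0321]
tcp_rot: [0.707, 0.021, 0.707, -0.021]
wrist_force: [-0.8, -0.0, -3.5]
width: 0.039
```

Emit:
arm_command:
  moves:
    - {"dp":[0.05,0,0],"twist":0,"gripper":0.8}
    - {"dp":[0,0,0],"twist":0,"gripper":0.8}

```text
time: 16.15
eef_pos: [0.4871, 0.1697, 0.0316]
tcp_rot: [0.707, 0.021, 0.707, -0.022]
wrist_force: [0.3, -1.0, -4.5]
width: 0.0392
```

Emit:
arm_command:
  moves:
    - {"dp":[0.05,0,0],"twist":0,"gripper":0.8}
    - {"dp":[0,0,0],"twist":0,"gripper":0.8}

```text
time: 16.35
eef_pos: [0.4872, 0.1698, 0.0314]
tcp_rot: [0.707, 0.021, 0.707, -0.021]
wrist_force: [0.4, -0.3, -1.0]
width: 0.039
```

The floor is now taking the weight. One more 0.3 mm, then I open slowly.

Emit:
arm_command:
  moves:
    - {"dp":[0.03,0,0],"twist":0,"gripper":0.8}
    - {"dp":[0,0,0],"twist":0,"gripper":0.54}
    - {"dp":[0,0,0],"twist":0,"gripper":0.5}
    - {"dp":[0,0,0],"twist":0,"gripper":0.46}
    - {"dp":[0,0,0],"twist":0,"gripper":0.4}

```text
time: 16.85
eef_pos: [0.4873, 0.1698, 0.0308]
tcp_rot: [0.707, 0.022, 0.707, -0.021]
wrist_force: [0.3, 0.4, -0.1]
width: 0.0511
```

Emit:
arm_command:
  moves:
    - {"dp":[0,0,0],"twist":0,"gripper":0.34}
    - {"dp":[0,0,0],"twist":0,"gripper":0.3}
    - {"dp":[0,0,0],"twist":0,"gripper":0.3}

```text
time: 17.15
eef_pos: [0.4871, 0.1697, 0.0308]
tcp_rot: [0.707, 0.021, 0.707, -0.022]
wrist_force: [-0.0, 0.3, 0.2]
width: 0.0596
```

```bash
python3 - <<'E'
from h import *
to([.487,.170,.0313])
i,d=ctrl.read_camera('wrist');save('w9',i)
E
```

```text
pos [0.4871 0.1697 0.0308] t 17.15 F [-0.04  0.31  0.24] w 0.0596 Fb -0.13 0.29 j [ 0.11  0.55  1.74 -0.    0.86 -1.4 ]
[('dp_cm', array([-0.05,  0.03, -0.02]))]
tool axes [[0.0, 0.061, 0.998], [-0.0, 0.998, -0.061], [-1.0, -0.0, 0.0]]
```

View pics/w9.png

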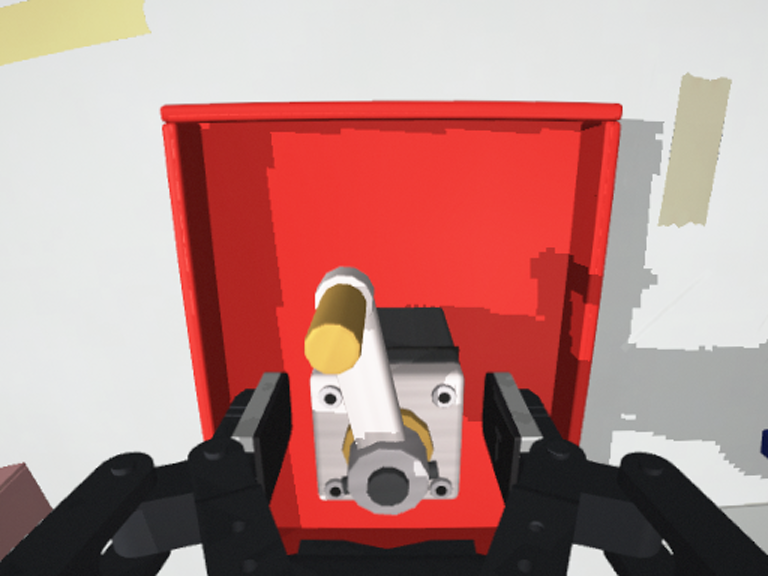

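The gearhead stands upright with its crank right, pin at (335,340), and is free of both pads. I lift straight up and clear.

Emit:
arm_command:
  moves:
    - {"dp":[-1,0,0],"twist":0,"gripper":0.3}
    - {"dp":[-2,0,0],"twist":0,"gripper":0.3}
    - {"dp":[-3,0,0],"twist":0,"gripper":0.3}
    - {"dp":[-4,0,0],"twist":0,"gripper":0.3}
    - {"dp":[-4,0,0],"twist":0,"gripper":0.3}

```text
time: 17.7
eef_pos: [0.4868, 0.1697, 0.173]
tcp_rot: [0.707, 0.021, 0.707, -0.021]
wrist_force: [1.1, 0.9, -0.5]
width: 0.0599
```

Emit:
arm_command:
  moves:
    - {"dp":[-3,0,-3],"twist":0,"gripper":0.3}
    - {"dp":[0,0,-5],"twist":0,"gripper":0.3}
    - {"dp":[0,0,-5],"twist":0,"gripper":0.3}
    - {"dp":[0,0,-2],"twist":0,"gripper":0.3}
    - {"dp":[0,0,0],"twist":0,"gripper":0.3}

```text
time: 18.2
eef_pos: [0.3355, 0.1791, 0.2018]
tcp_rot: [0.707, 0.021, 0.706, -0.021]
wrist_force: [0.1, -0.0, -0.5]
width: 0.0598
```

```bash
python3 - <<'E'
from h import *
to([.487,.170,.0313])
for n in('wrist','top','side'):
    C=cal(n);i,d=ctrl.read_camera(n);save('f'+n,i);W=cloud(n,d,C)
    y3=np.deg2rad(-3.5)
    S=(W-[.487,.170,0])@np.array([[np.cos(y3),-np.sin(y3),0],[np.sin(y3),np.cos(y3),0],[0,0,1]])*1000
    ins=(abs(S[...,0])<75)&(abs(S[...,1])<55)
    for lo,hi in((55,62),(74,80),(66,72.5),(85,99)):
        q=ins&(S[...,2]>lo)&(S[...,2]<hi)
        if q.sum(): print(n,lo,q.sum(),S[q].mean(0).round(1),S[q].min(0).round(1),S[q].max(0).round(1))
E
```

```text
pos [0.3355 0.1791 0.2018] t 18.2 F [ 0.14 -0.04 -0.48] w 0.0598 Fb 0.14 0.0 j [ 0.18  0.02  1.93  0.    1.19 -1.33]
[('dp_cm', array([17.07, -0.02, 15.16]))]
tool axes [[0.001, 0.059, 0.998], [0.0, 0.998, -0.059], [-1.0, 0.0, 0.001]]
wrist 55 636 [-2.7  1.9 58.8] [-20.1 -19.9  55.1] [20.9 20.1 61.9]
wrist 74 291 [-6.9 -1.  76.1] [-48.5 -13.2  74. ] [ 9.9  9.9 79.9]
wrist 66 286 [-23.9  -2.7  70.8] [-50.2 -15.3  66.2] [ 8.2 13.1 72.5]
wrist 85 152 [-45.3  -9.   93.2] [-49.1 -13.8  85. ] [-38.9  -4.5  97.6]
top 55 46 [ 1.8 -6.  58.7] [-19.3 -23.5  55. ] [17.8 15.1 62. ]
top 74 26 [-10.5  -5.6  76.8] [-44.7 -18.2  74.2] [12.3 11.4 80. ]
top 66 19 [-17.   -6.2  70. ] [-42.  -13.8  66. ] [ 9.5  7.1 72.1]
top 85 4 [-33.6 -12.1  93.4] [-48.  -14.9  89.5] [-1.3 -4.5 98.3]
side 55 48 [  4.6 -11.4  58.8] [-18.1 -23.8  55. ] [21.6 17.2 61.9]
side 74 22 [-11.3  -7.4  76.3] [-48.1 -18.   74.1] [ 9.6  7.8 79.9]
side 66 36 [-18.   -8.6  70.2] [-48.1 -17.8  66.8] [12.1  9.8 72.3]
side 85 11 [-43.6 -13.5  93.1] [-46.8 -17.   85.3] [-40.3  -9.4  98.7]
```

View pics/fwrist.png

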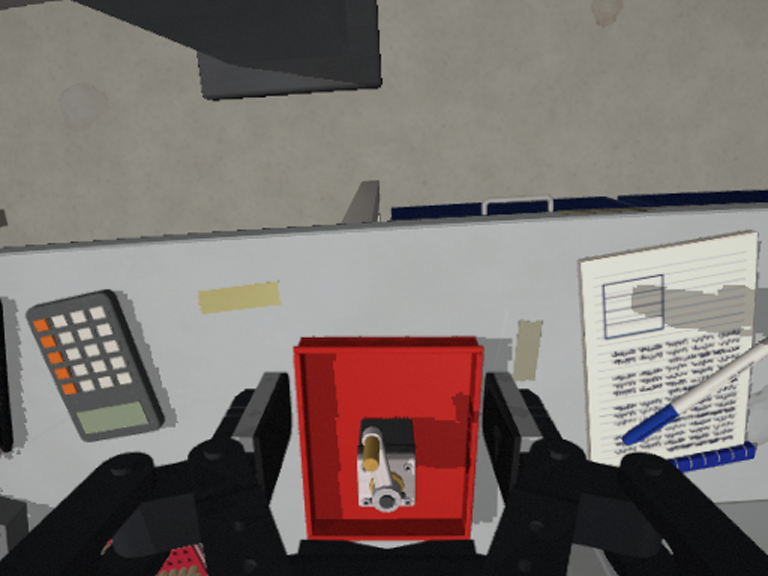

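View pics/ftop.png

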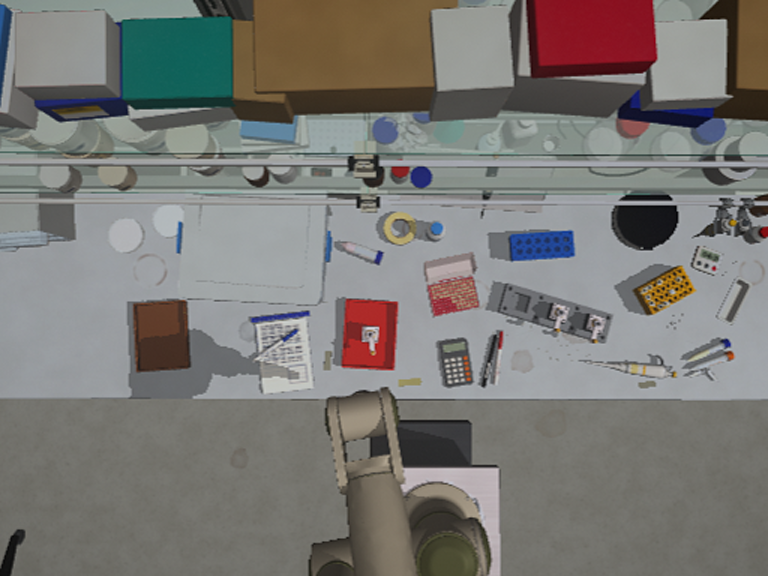

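View pics/fside.png

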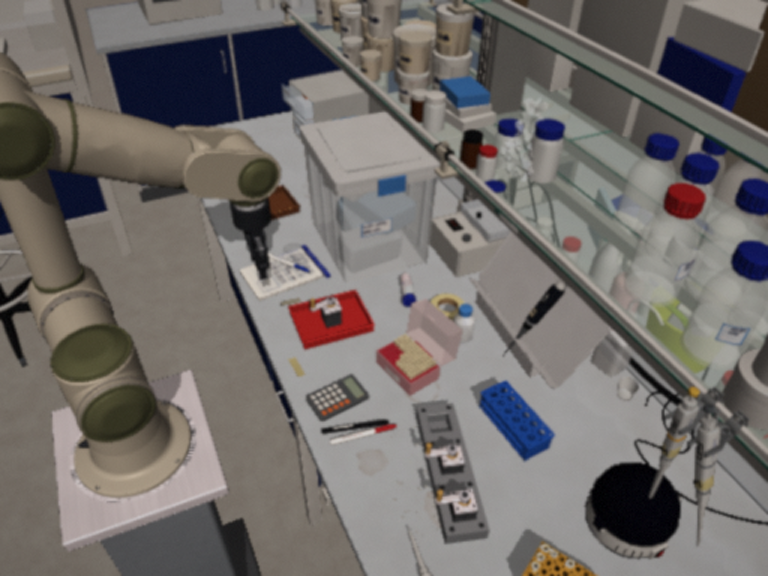

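All three views show the gearhead upright in the middle of the red tray, at (370,338) in the top view. Its crank is still about 9 mm to the right, the two sound ones are seated, and nothing else has moved. I hand in.

```bash
python3 - <<'E'
from h import *
print(ctrl.finish_job())
E
```

```text
the job is handed in; nothing more can be done
None
```

The worn gearhead was the leftmost of the three. It now stands upright in the middle of the red tray with its crank swung to the right. I handed the job in at about 18.4 s of the 67 s allowed.

- **Finding it:** I rocked the leftmost crank first, left and then right. The pin swung about 7 mm left and 9 mm right, with no steady force above the sensor's noise of about 1 N (highest reading about 1.7 N). I pushed it right to about 9 mm, but the hard stop itself was never felt as a clear force rise. I did not rock the other two, because only one is worn and a sound crank would have pushed back with about 10 N.
- **Moving it:** I gripped the case on its left and right sides, lifted it out, and carried it in front of the tip box. I lowered it in steps of 1 mm or less until the floor took the weight, then let go.
- **Last checks:**
  - The wrist camera puts the gearhead within about 1 mm of the tray's centre. The top and side cameras see only part of it and read up to about 3 mm to the right.
  - Its crank pin is about 9 mm to the right.
  - The other two gearheads look seated, and nothing else appears to have moved.
  - The gripper was clear and touching nothing at hand-in.
- **Disagreement between cameras:** the wrist camera and the fixed cameras differed by about 3 mm sideways at the block. I judged 1–2 mm of that to be wrist-camera error, from how the gripper pads appeared, and corrected for it before gripping.

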